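# Unlock the specimen case and put the key back in its stand

### The job

Take the key out of its wooden stand, put it into the lock in the top of the grey specimen case and turn it clockwise (seen from above) until it comes up against its stop, so that the bolt is fully drawn. Then turn the key back home, pull it out and put it back in its stand, fully down and upright, and let go. Be gentle with the key in the lock: feel for the stop, do not force it, and leave the other things where they lie.

Things in the scene. Friction and masses are not known exactly. Their poses are not given: they have to be found in the camera images.
- key: Service key, 79 mm long, 60 g, upright in the stand, grip up. Origin: centre of the shank's lower end (tip); z up the shank; x points to the side where the bit stands out. Round steel shank 10 mm thick, z = 0 to 47, no taper. Bit: flag at z = 0 to 10, reaching 17 mm from the axis along +x only, 4 mm thick. Collar 15 mm thick, z = 39 to 45.
- key_grip (a point): Middle of the key's grip, 62 mm above its tip, axes as the key. Black plastic block on the key's axis, 34 mm tall (45 to 79 mm above the tip), 30 mm wide along x, 10 mm thick along y: pinch it across y from above.
- case: Grey steel specimen case, fixed, 170 mm (x) by 140 mm (y) by 70 mm high; origin at the centre of its underside, z up. In the middle of its flat top is a 42 mm square steel key plate, 6 mm thick, with the keyhole; a stone chip lies near a corner of the top.
- keyhole (a point): Axis of the lock at the top face of the key plate, axes as the case, z up. The key goes in with its bit towards +x: opening 12 mm square around the axis for the shank, joined by a slot 6.4 mm wide reaching to x = 18.6 mm for the bit. The hollow under the plate is 26 mm deep from the top face. With its tip 17 to 25 mm down (21 is best) the key turns; it comes out only at home (bit towards +x).
- bolt (a joint): Hidden bolt: 0 as found (locked), 0.35 rad fully drawn, hard against its stop. The bit meets it 0.2 to 1.1 rad clockwise of home and pushes it on (friction 0.02 N m, about 2 N) to a dead stop 0.35 rad later, 0.55 to 1.5 rad from home; this differs from lock to lock. It stays when the key turns back. 0.06 N m about the axis tells the stop; give way to side forces; over 25 N is too hard.
- stand: Wooden key stand, a block 66 mm (x = -30 to 36) by 50 mm (y = -25 to 25) by 45 mm high, fixed to the table; origin on its underside below the hole's axis, z up.
- stand_hole (a point): Axis of the stand's hole at its top face (45 mm above the table), axes as the stand. Hole: 14 mm square around the axis for the shank, joined by a slot 9 mm wide reaching to x = 20 mm for the bit; 30 mm deep. The key stands on its floor, bit towards +x, tip 30 mm below this point.
- chip: Stone chip, 30 x 24 x 16 mm, on the case's top near a corner; origin under its centre. Leave alone.
- flake: Stone flake, 36 x 26 x 16 mm, on the table beside the stand; origin under its centre. Leave alone.
- brush: Brush lying on the table between the case and the stand, along x; origin under its middle. Leave alone.
- fossil: Rough fossil lump, 120 x 85 x 70 mm, on the table at the right; origin under its centre. Leave alone.
- nodule: Stone nodule, 70 x 90 x 50 mm, at the back right; origin under its centre. Leave alone.
- jar: Closed white-capped jar, 56 mm in diameter, 75 mm high, at the back; origin under its centre. Leave alone.
- bowl: White bowl, 110 mm wide, 45 mm high, at the left; origin under its centre. Leave alone.

How it is judged (in metres and radians):
On the way, in this order (a step that is already met when the one before it is completed fails the run):
1. the key is in the lock, its bit under the key plate, at home (x of key in the frame of keyhole between -0.004 and 0.004 m and y of key in the frame of keyhole between -0.004 and 0.004 m and z of key in the frame of keyhole below -0.016 m and angle between key's own z axis and vertical below 0.15 rad and angle between the x axis of key and the x axis of keyhole, either way round below 0.3 rad), for 0.1 s.
2. the key, still in the lock, has turned to the stop: bolt fully drawn (x of key in the frame of keyhole between -0.004 and 0.004 m and y of key in the frame of keyhole between -0.004 and 0.004 m and z of key in the frame of keyhole below -0.016 m and angle between key's own z axis and vertical below 0.15 rad and value of joint bolt above 0.31 rad), for 0.1 s.
3. the key, still in the lock, has been turned back home (all of step 1), for 0.1 s.
4. the key has been pulled out of the lock (z of key in the frame of keyhole above 0.005 m), for 0.1 s.
At the end, for the whole second after the job is handed in: The bolt is still fully drawn (over 0.31 of 0.35 rad) and the key stands released and at rest in the stand: tip within 6 mm of the hole's axis and at least 26 mm below the stand's top, tilted less than 0.15 rad (value of joint bolt above 0.31 rad and horizontal distance between key and stand_hole below 0.006 m and z of key in the frame of stand_hole below -0.026 m and angle between key's own z axis and vertical below 0.15 rad and linear speed of key below 0.02 m/s and contact force between the fingers and key below 0.1 N); the robot touches nothing.
It fails at once if the key presses on the lock with more than 25 N (contact force between key and case above 25 N).
It fails at once if one of the other things is moved by more than 20 mm (distance of any of chip, flake, brush, fossil, nodule, jar, bowl from where it was at the start of the episode above 0.02 m).
It also fails if it takes over 72 s, if anything falls off the work surface, if the arm or the gripper's body presses on something with over 40 N, if the wrist force passes 120 N, or if a joint passes its speed limit or range.

### The arm

A 7-joint arm with a two-finger parallel gripper is mounted at the origin on the work surface. World frame = base frame: x ahead of the robot, y to its left, z up, the work surface at z = 0. Lengths are in mm, angles in rad, forces in N, time in s.
With the tool pointing down it reaches from about 400 to 875 mm from the base axis. Payload 4.4 kg.
Tool frame: the origin (TCP) lies at the very end of the fingers, on their centre line; the grasp point (between the pads) lies 19 mm behind it (ctrl.grip_depth is the distance from the TCP to the grasp point, in mm); z points along the fingers, x is the direction in which the jaws open and shut, and the axes are right-handed (so a half turn about z gives the same grasp; the last joint's range is limited). The gripper opens to 85 mm and grips with 20 to 120 N. Pads are 22 mm wide; open, the fingers measure 114 mm over their backs; the gripper's body (76 mm by 85 mm) begins 54 mm behind the grasp point. The pads swing forward as they close: fully open they stand 13 mm farther back than shut.
Start: joints at [-1.246, 0.628, 0.038, 1.517, -0.027, 0.996, -0.02], TCP at [247.581, 601.017, 231.313] pointing down, gripper open.
Joint ranges: [-3.06, 3.06], [-0.37, 2.12], [-1.25, 1.32], [0.18, 2.47], [-1.1, 4.24], [0.23, 1.98], [-2.94, 2.94]. Speed limits (rad/s): [2.57, 2.57, 3.14, 3.14, 3.14, 3.14, 3.14].

### API

Orientations are given as [roll, pitch, yaw] about the fixed x, y, z axes, in that order (R = Rz(yaw) Ry(pitch) Rx(roll)).
In Python, from cell import ctrl gives the robot as it stands.
- The arm moves only by the shell command python3 -m creep 'ROWS'. ROWS is JSON, a list of rows, each an object with "hand": the opening, from 0 (shut) to 1 (fully open); "travel": the shift along the tool's x, y, z in cm, a list of three; "angular": the turn, a rotation vector about the tool's x, y, z in degrees, a list of three. In form: [{"hand": hand, "travel": [tx, ty, tz], "angular": [rx, ry, rz]}, ...]. A call has 1 to 20 rows; each row is the pose to reach, as a shift and turn from the pose measured when the call began, along the tool's axes at that moment; what a row does not reach only later rows make up. A row lasts 1/10 s, in which the tool goes at most 50 mm and 8.59 degrees, less where a joint would pass 70% of its speed; a pose out of reach is approached as far as the arm can. A call with a gripper value outside its range is refused whole. The fingers move at their own pace and stop on an object; the grip force is fixed at half the most. Time passes only in rows, so rows that repeat a pose let the fingers close. It gives the time, the measured TCP pose, the force and the opening at its end, in the units of the state.
- ctrl.read_state(): the state, without advancing time (a new reading comes with each control period).
- ctrl.get_image(name): name is "scene" or "top" or "wrist"; returns a dict with "frame" (384x512x3 uint8, red, green, blue), "fx", "fy", "cx", "cy" (pixels), "D" ([k1, k2, p1, p2, k3] as OpenCV has them; the pictures are not rectified), "origin" and "orientation" of the camera in the world. Camera axes: x right, y down, z forward; pixel columns grow to the right and rows downward; lengths in mm; the calibration is good to about 2 mm. A picture is of the moment at which its call begins. There is no depth.
- ctrl.finish_job(): hands the job in, once; it reports no verdict.
Trained networks look in the newest picture that a camera, given by its name, has taken for a name from the list of things; names that differ only in an ending like _2 or _b are one class to them, and where a whole thing is asked for, a point or a joint stands for the part that bears it (a point fixed in the world has none). Each returns a list of dicts, best first, with "confidence" (0 to 1); they miss things now and then, are a little off and sometimes report something else, mostly with a low value. They report only what shows in the picture. A call takes as long as a camera call.
- ctrl.regions_of(camera, thing): "region" (384x512 bool, what is visible of it).
- ctrl.spot_point(camera, thing): "at" ([x, y, z] in mm, in world coordinates, good to about 4 mm: a listed point, or the origin of a listed thing).
The state is a dict: "clock": time; "qpos": joint angles; "qd": joint speeds; "tau": joint torques, N m; "eef_pos": TCP position; "tool_rot": TCP orientation; "force": force on the tool from outside, world axes, zero at the start; "torque": the same for the moment, N m; "width": finger opening in mm.
Only numpy, scipy, OpenCV 4.12 (cv2) and the standard library are available. Lean on these libraries where they do the work, as an engineer would, in place of code of your own. Each camera call takes 0.05 s, during which the arm holds its last target. There are 200 camera calls.

## Working session

There is one attempt and no reset: what is moved stays moved. The work goes in short steps, Python scripts to look and compute and a shell command to move; the robot and the scene stay as the last step left them, time stands still between calls to the robot, and variables do not carry over. Pictures are saved under pics/ and viewed, about 8 in all and at most 12, crops included, and the job is handed in when it is done.

```bash
ls; mkdir -p pics; python3 - <<'E'
from cell import ctrl
import cv2,numpy as np
s=ctrl.read_state();print({k:np.round(v,3).tolist() for k,v in s.items()})
for c in ["scene","top","wrist"]:
    im=ctrl.get_image(c);cv2.imwrite(f"pics/a_{c}.png",im["frame"][:,:,::-1])
    print(c,im["fx"],im["cx"],im["cy"],im["D"],np.round(im["origin"],1),np.round(im["orientation"],4))
    for t in ["key","key_grip","keyhole","stand_hole","stand","case","chip","brush","flake"]:
        r=ctrl.spot_point(c,t);print(t,[(np.round(d["at"],1).tolist(),round(d["confidence"],2)) for d in r[:2]])
a=cv2.imread("pics/a_scene.png");b=cv2.imread("pics/a_top.png")
cv2.imwrite("pics/a.png",cv2.resize(np.vstack([a,b]),(800,1200))[:, :])
E
```

```text
pics
{'clock': 0.0, 'qpos': [-1.246, 0.629, 0.038, 1.518, -0.027, 0.996, -0.02], 'qd': [0.002, -0.001, -0.001, 0.001, 0.001, -0.0, -0.001], 'tau': [-0.0, -56.339, 1.226, -19.344, 0.011, 0.01, -0.0], 'eef_pos': [247.342, 600.42, 230.369], 'tool_rot': [3.142, 0.002, 1.18], 'force': [-0.108, 0.224, -0.274], 'torque': [0.007, -0.029, -0.029], 'width': 85.384}
scene 413.59832956600127 249.0835594182181 190.67650342000664 [-0.02398012  0.          0.          0.          0.        ] [1242.6 -210.4  978.6] [-2.5206 -0.0164  1.239 ]
key [([579.7, 158.5, 19.0], 0.56)]
key_grip [([579.5, 157.9, 80.6], 0.61)]
keyhole [([558.2, -166.1, 72.3], 0.98)]
stand_hole [([435.4, -456.0, -0.7], 0.38)]
stand [([580.7, 159.2, -1.2], 0.6)]
case [([560.0, -165.9, 5.8], 0.9)]
chip [([522.9, -97.9, 71.0], 0.58)]
brush [([575.6, 4.5, 1.4], 0.61)]
flake [([593.1, 219.0, 0.7], 0.54)]
top 382.3413297687308 256.79750454494246 193.77751651300417 [-0.13257134  0.          0.          0.          0.        ] [3.287e+02 1.400e+00 1.442e+03] [-2.938  -0.0058 -1.5191]
key [([582.1, 154.9, 14.0], 0.36)]
key_grip [([579.0, 153.3, 78.2], 0.51)]
keyhole [([559.4, -166.9, 67.5], 0.77)]
stand_hole [([761.8, -193.9, -2.3], 0.54), ([575.8, 161.9, 42.1], 0.51)]
stand [([577.9, 157.4, -2.6], 0.5)]
case [([563.5, -168.6, 2.4], 0.9)]
chip [([518.0, -96.4, 73.7], 0.49), ([566.5, -164.5, -0.1], 0.27)]
brush [([580.8, 5.2, -0.2], 0.85)]
flake [([588.2, 219.3, 2.7], 0.44), ([579.7, 156.3, 0.6], 0.3)]
wrist 286.90766259569807 254.20335068675243 193.8051912135129 [-0.00112152  0.          0.          0.          0.        ] [184.9 626.1 372.9] [2.8700e+00 1.2000e-03 1.1792e+00]
key []
key_grip []
keyhole []
stand_hole []
stand []
case []
chip [([458.7, 435.8, -2.4], 0.19)]
brush []
flake []
```

View pics/a_scene.png

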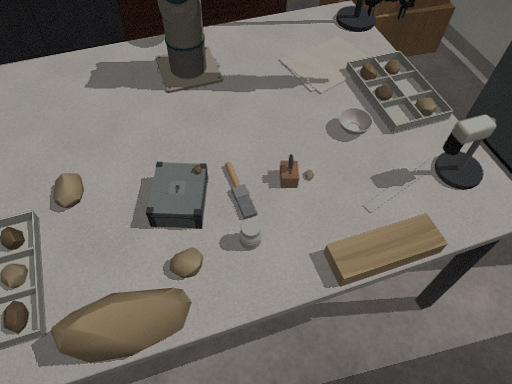

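```bash
python3 -m creep '[{"hand":0.6,"travel":[0,0,0],"angular":[0,0,0]}]'; cat > h.py <<'E'
from cell import ctrl
import cv2,numpy as np
from scipy.spatial.transform import Rotation as R
def move(target,yaw=None):
    "print travel (cm) and angular (deg) from the present pose to target, tool straight down with given yaw"
    s=ctrl.read_state();r=R.from_euler('xyz',s["tool_rot"])
    t=r.inv().apply(np.array(target)-s["eef_pos"])/10
    w=np.zeros(3)
    if yaw is not None:
        w=(r.inv()*R.from_euler('xyz',[np.pi,0,yaw])).as_rotvec(degrees=True)
    print("t",round(s["clock"],2),"pos",np.round(s["eef_pos"],1),"rot",np.round(s["tool_rot"],3),"F",np.round(s["force"],1),"T",np.round(s["torque"],3),"w",round(s["width"],1))
    print("travel",np.round(t,2),"dist",np.linalg.norm(t).round(2),"angular",np.round(w,2))
def project(im,P):
    Rm=R.from_euler('xyz',im["orientation"]).inv().as_matrix()
    tv=-Rm@np.array(im["origin"])
    K=np.array([[im["fx"],0,im["cx"]],[0,im["fy"],im["cy"]],[0,0,1]])
    return cv2.projectPoints(np.array(P,float).reshape(-1,1,3),cv2.Rodrigues(Rm)[0],tv,K,np.array(im["D"]))[0].reshape(-1,2)
def unproject(im,uv,z):
    "pixels to world points on plane of height z"
    K=np.array([[im["fx"],0,im["cx"]],[0,im["fy"],im["cy"]],[0,0,1]])
    n=cv2.undistortPoints(np.array(uv,float).reshape(-1,1,2),K,np.array(im["D"])).reshape(-1,2)
    d=R.from_euler('xyz',im["orientation"]).apply(np.c_[n,np.ones(len(n))]);o=np.array(im["origin"])
    return o+d*((z-o[2])/d[:,2])[:,None]
E
python3 -c "
from h import *
move([579,156,231],None)
for y in (0,1.57,-1.57,3.14): move([579,156,231],y)"
```

```text
clock: 1.6
eef_pos: [247.6, 601.0, 231.3]
tool_rot: [3.142, -0.0, 1.18]
force: [0.2, 0.3, -0.3]
width: 73.3
t 1.6 pos [247.6 601.  231.3] rot [ 3.142 -0.     1.18 ] F [ 0.2  0.3 -0.3] T [-0.032 -0.033  0.001] w 73.3
travel [-2.852e+01  4.759e+01  3.000e-02] dist 55.48 angular [0. 0. 0.]
t 1.6 pos [247.6 601.  231.3] rot [ 3.142 -0.     1.18 ] F [ 0.2  0.3 -0.3] T [-0.032 -0.033  0.001] w 73.3
travel [-2.852e+01  4.759e+01  3.000e-02] dist 55.48 angular [-0.   -0.   67.61]
t 1.6 pos [247.6 601.  231.3] rot [ 3.142 -0.     1.18 ] F [ 0.2  0.3 -0.3] T [-0.032 -0.033  0.001] w 73.3
travel [-2.852e+01  4.759e+01  3.000e-02] dist 55.48 angular [  0.    -0.   -22.34]
t 1.6 pos [247.6 601.  231.3] rot [ 3.142 -0.     1.18 ] F [ 0.2  0.3 -0.3] T [-0.032 -0.033  0.001] w 73.3
travel [-2.852e+01  4.759e+01  3.000e-02] dist 55.48 angular [ -0.    -0.   157.56]
t 1.6 pos [247.6 601.  231.3] rot [ 3.142 -0.     1.18 ] F [ 0.2  0.3 -0.3] T [-0.032 -0.033  0.001] w 73.3
travel [-2.852e+01  4.759e+01  3.000e-02] dist 55.48 angular [   0.    -0.  -112.3]
```

```bash
python3 -m creep '[{"hand":0.6,"travel":[-28.5,47.6,0],"angular":[0,0,-22.3]},{"hand":0.6,"travel":[-28.5,47.6,0],"angular":[0,0,-22.3]},{"hand":0.6,"travel":[-28.5,47.6,0],"angular":[0,0,-22.3]},{"hand":0.6,"travel":[-28.5,47.6,0],"angular":[0,0,-22.3]},{"hand":0.6,"travel":[-28.5,47.6,0],"angular":[0,0,-22.3]},{"hand":0.6,"travel":[-28.5,47.6,0],"angular":[0,0,-22.3]},{"hand":0.6,"travel":[-28.5,47.6,0],"angular":[0,0,-22.3]},{"hand":0.6,"travel":[-28.5,47.6,0],"angular":[0,0,-22.3]},{"hand":0.6,"travel":[-28.5,47.6,0],"angular":[0,0,-22.3]},{"hand":0.6,"travel":[-28.5,47.6,0],"angular":[0,0,-22.3]},{"hand":0.6,"travel":[-28.5,47.6,0],"angular":[0,0,-22.3]},{"hand":0.6,"travel":[-28.5,47.6,0],"angular":[0,0,-22.3]},{"hand":0.6,"travel":[-28.5,47.6,0],"angular":[0,0,-22.3]},{"hand":0.6,"travel":[-28.5,47.6,0],"angular":[0,0,-22.3]},{"hand":0.6,"travel":[-28.5,47.6,0],"angular":[0,0,-22.3]}]'
python3 - <<'E'
from h import *
im=ctrl.get_image("wrist");cv2.imwrite("pics/b.png",cv2.resize(im["frame"][:,:,::-1],(768,576),interpolation=cv2.INTER_CUBIC))
print(im["origin"],im["orientation"])
for t in ["key","key_grip","stand_hole","stand","flake"]:
    print(t,[(np.round(d["at"],1).tolist(),round(d["confidence"],2)) for d in ctrl.spot_point("wrist",t)[:2]])
move([579,156,231],1.571)
E
```

```text
clock: 3.1
eef_pos: [578.0, 158.5, 231.3]
tool_rot: [-3.141, -0.001, 1.573]
force: [-0.2, -0.2, 0.2]
width: 51.3
[510.30220749 157.41001169 372.92089161] [ 2.87109106e+00 -9.87063388e-05  1.57182349e+00]
key [([580.5, 160.6, 12.0], 0.9)]
key_grip [([577.2, 154.3, 75.8], 0.62)]
stand_hole [([579.6, 157.5, 40.5], 0.84), ([579.5, 4.1, 5.1], 0.37)]
stand [([573.8, 155.7, -0.0], 0.57), ([577.9, 158.2, 13.8], 0.47)]
flake [([593.6, 218.2, 0.6], 0.9)]
t 3.4 pos [578.9 156.8 231.4] rot [ 3.142 -0.     1.57 ] F [-0.6 -0.1 -0.1] T [ 0.014 -0.046 -0.018] w 50.8
travel [-0.08  0.01  0.04] dist 0.09 angular [ 0.   -0.01 -0.04]
```

View pics/b.png

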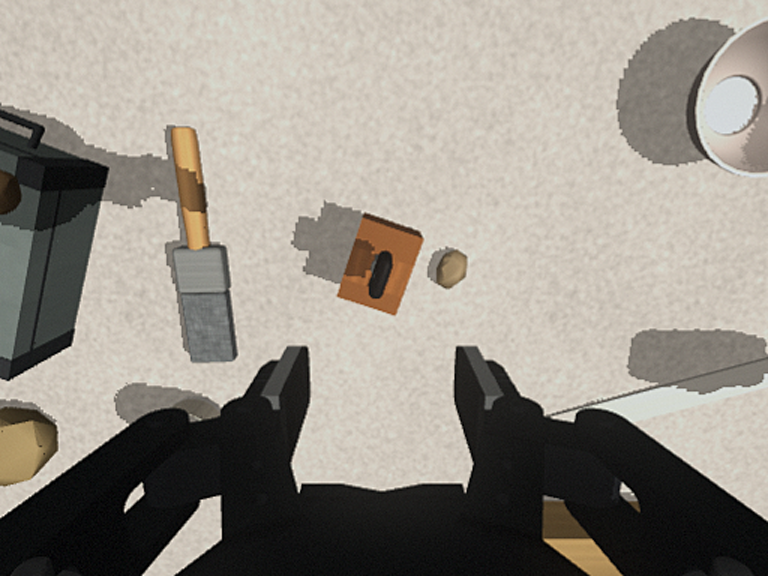

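```bash
python3 -m creep '[{"hand":0.6,"travel":[0,-2,7],"angular":[0,0,0]},{"hand":0.6,"travel":[0,-2,7],"angular":[0,0,0]},{"hand":0.6,"travel":[0,-2,7],"angular":[0,0,0]},{"hand":0.6,"travel":[0,-2,7],"angular":[0,0,0]}]'
python3 - <<'E'
from h import *
im=ctrl.get_image("wrist");print(im["origin"])
for t in ["key_grip","stand_hole","stand"]:
    print(t,[(np.round(d["at"],1).tolist(),round(d["confidence"],2)) for d in ctrl.spot_point("wrist",t)[:2]])
c=project(im,[[579,157,45]])[0].astype(int);print(c)
x0,y0=max(c[0]-75,0),max(c[1]-55,0)
cv2.imwrite("pics/c.png",cv2.resize(im["frame"][y0:y0+115,x0:x0+150,::-1],None,fx=5,fy=5,interpolation=cv2.INTER_CUBIC));print(x0,y0)
np.save("c.npy",im,allow_pickle=True)
move([579,156,231],1.571)
E
```

```text
clock: 3.8
eef_pos: [559.6, 157.1, 161.9]
tool_rot: [3.141, -0.0, 1.571]
force: [-0.4, 0.5, 0.7]
width: 50.9
[491.65023274 156.26704909 303.39388407]
key_grip [([576.4, 156.5, 75.7], 0.68)]
stand_hole [([579.3, 155.7, 45.9], 0.61)]
stand [([575.3, 152.4, -4.1], 0.66)]
[255 209]
180 154
t 4.0 pos [560.4 157.1 163. ] rot [ 3.138e+00 -1.000e-03  1.570e+00] F [-0.1 -0.6 -0.1] T [-0.018  0.012 -0.049] w 51.4
travel [-0.11  1.88 -6.8 ] dist 7.06 angular [ 0.19 -0.06 -0.06]
```

View pics/c.png

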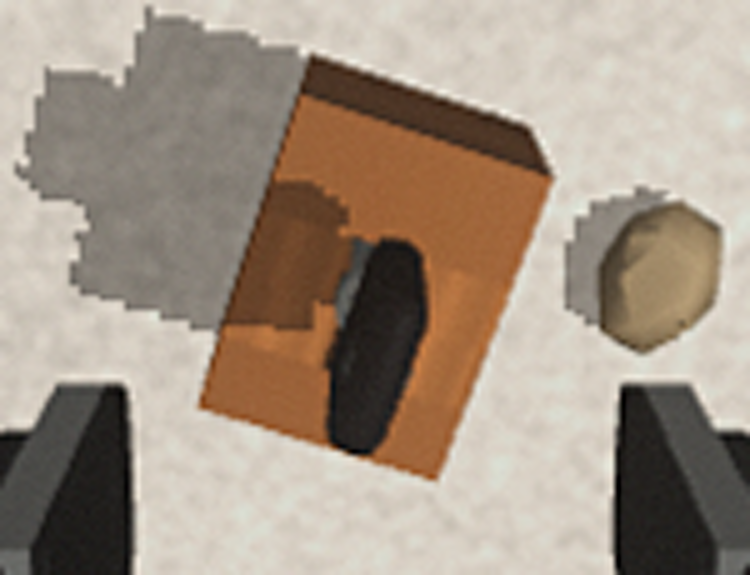

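```bash
python3 - <<'E'
from h import *
im=np.load("c.npy",allow_pickle=True).item()
px=lambda l:np.array(l)/5+[180,154]-0.4
P=unproject(im,px([[302,95],[553,177],[438,480],[201,407]]),45)[:,:2]
print(P.round(1),P.mean(0))
for i in range(4):
    d=P[(i+1)%4]-P[i];print(np.linalg.norm(d).round(1),np.degrees(np.arctan2(d[1],d[0])).round(1))
th=np.arctan2(*((P[2]-P[1]+P[3]-P[0])[::-1]));u=np.array([np.cos(th),np.sin(th)])
print("yaw",th,"hole if bit +u",P.mean(0)-3*u,"if -u",P.mean(0)+3*u)
# grip top edge ends in image
G=unproject(im,px([[395,245],[355,450]]),79);print("grip",G.round(1),G.mean(0))
g=unproject(im,px([[400,250],[345,445],[410,250],[365,445]]),94);print(g.round(1))
h=P.mean(0)-3*u; v=np.array([-u[1],u[0]])
q=lambda a,b,z:[*(h+a*u+b*v),z]
print(((project(im,[q(-15,-5,94),q(-15,5,94),q(15,5,94),q(15,-5,94),q(0,0,54),q(20,0,45),q(-7,0,45),q(20,4.5,45),q(20,-4.5,45),q(17,0,25)])-[180,154]+.4)*5).round())
h=P.mean(0)+3*u
print(((project(im,[q(-15,-5,94),q(-15,5,94),q(15,5,94),q(15,-5,94),q(0,0,54),q(-20,0,45),q(7,0,45)])-[180,154]+.4)*5).round())
E
```

```text
[[543.6 143. ]
 [559.1 189.5]
 [621.  168.8]
 [605.4 122.4]] [582.28285686 155.93196121]
49.0 71.5
65.3 -18.5
48.9 -108.7
65.1 161.6
yaw -0.3220708533935059 hole if bit +u [579.43711097 156.88155605] if -u [585.12860274 154.98236638]
grip [[561.7 159.6  79. ]
 [598.4 152.9  79. ]] [580.06206789 156.2678183   79.        ]
[[557.9 160.2  94. ]
 [590.4 151.5  94. ]
 [557.9 161.7  94. ]
 [590.4 154.7  94. ]]
[[379. 286.]
 [440. 305.]
 [378. 473.]
 [319. 455.]
 [378. 296.]
 [345. 374.]
 [390. 247.]
 [367. 380.]
 [323. 367.]
 [351. 323.]]
[[366. 320.]
 [427. 340.]
 [367. 505.]
 [308. 487.]
 [368. 325.]
 [401. 213.]
 [356. 341.]]
```

```bash
python3 - <<'E'
from h import *
move([578.3,156.5,120],1.249)
move([578.3,156.5,58],1.249)
E
```

```text
t 4.0 pos [560.4 157.1 163. ] rot [ 3.138e+00 -1.000e-03  1.570e+00] F [-0.1 -0.6 -0.1] T [-0.018  0.012 -0.049] w 51.4
travel [-0.07  1.78  4.3 ] dist 4.65 angular [ 0.18 -0.09 18.39]
t 4.0 pos [560.4 157.1 163. ] rot [ 3.138e+00 -1.000e-03  1.570e+00] F [-0.1 -0.6 -0.1] T [-0.018  0.012 -0.049] w 51.4
travel [-0.07  1.76 10.5 ] dist 10.65 angular [ 0.18 -0.09 18.39]
```

```bash
python3 -m creep '[{"hand":0.6,"travel":[-0.07,1.77,4.3],"angular":[0,0,18.4]},{"hand":0.6,"travel":[-0.07,1.77,4.3],"angular":[0,0,18.4]},{"hand":0.6,"travel":[-0.07,1.77,4.3],"angular":[0,0,18.4]},{"hand":0.6,"travel":[-0.07,1.76,8],"angular":[0,0,18.4]},{"hand":0.6,"travel":[-0.07,1.76,10.5],"angular":[0,0,18.4]},{"hand":0.6,"travel":[-0.07,1.76,10.5],"angular":[0,0,18.4]}]'
python3 - <<'E'
from h import *
im=ctrl.get_image("wrist")
cv2.imwrite("pics/d.png",im["frame"][:,:,::-1])
move([578.3,156.5,58],1.249)
E
```

```text
clock: 4.6
eef_pos: [576.8, 156.4, 56.7]
tool_rot: [-3.141, -0.0, 1.252]
force: [-1.3, -0.5, 0.3]
width: 51.4
t 4.65 pos [578.1 156.7  58.3] rot [ 3.139e+00 -2.000e-03  1.251e+00] F [-0.2  0.3  0.1] T [-0.025 -0.027  0.027] w 50.8
travel [-0.01  0.02  0.03] dist 0.04 angular [ 0.12 -0.11  0.11]
```

View pics/d.png

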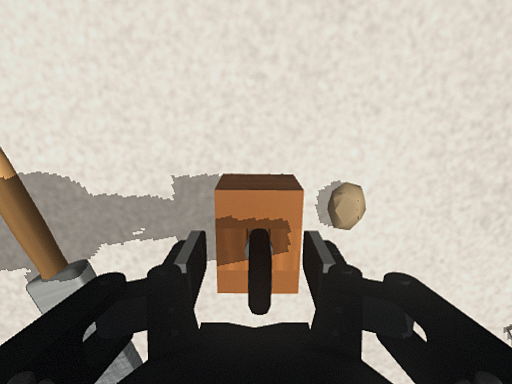

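```bash
python3 -m creep '[{"hand":0,"travel":[0,0,0],"angular":[0,0,0]},{"hand":0,"travel":[0,0,0],"angular":[0,0,0]},{"hand":0,"travel":[0,0,0],"angular":[0,0,0]},{"hand":0,"travel":[0,0,0],"angular":[0,0,0]},{"hand":0,"travel":[0,0,0],"angular":[0,0,0]},{"hand":0,"travel":[0,0,0],"angular":[0,0,0]},{"hand":0,"travel":[0,0,0],"angular":[0,0,0]},{"hand":0,"travel":[0,0,0],"angular":[0,0,0]}]'
python3 -c "
from h import *
move([578.3,156.5,158],1.249)"
```

```text
clock: 5.45
eef_pos: [579.5, 157.1, 60.3]
tool_rot: [3.137, -0.004, 1.251]
force: [-0.3, 0.3, 6.2]
width: 9.4
t 5.45 pos [579.5 157.1  60.3] rot [ 3.137 -0.004  1.251] F [-0.3  0.3  6.2] T [-0.058  0.142 -0.024] w 9.4
travel [-0.06 -0.04 -9.77] dist 9.77 angular [ 0.27 -0.23  0.13]
```

```bash
python3 -m creep '[{"hand":0,"travel":[0,0,-3],"angular":[0,0,0]},{"hand":0,"travel":[0,0,-6],"angular":[0,0,0]},{"hand":0,"travel":[0,0,-9],"angular":[0,0,0]},{"hand":0,"travel":[0,0,-11],"angular":[0,0,0]},{"hand":0,"travel":[0,0,-11],"angular":[0,0,0]}]'
python3 - <<'E'
from h import *
move([600,-175,171],1.45)
E
```

```text
clock: 5.95
eef_pos: [581.2, 157.5, 174.2]
tool_rot: [3.131, -0.008, 1.251]
force: [0.2, 0.5, 0.0]
width: 8.9
t 5.95 pos [581.2 157.5 174.2] rot [ 3.131 -0.008  1.251] F [0.2 0.5 0. ] T [ 0.001 -0.008  0.007] w 8.9
travel [-30.97  12.23   0.2 ] dist 33.3 angular [  0.67  -0.41 -11.38]
```

```bash
python3 -m creep '[{"hand":0,"travel":[-5,2,0],"angular":[0.6,-0.4,-3]},{"hand":0,"travel":[-10,4,0],"angular":[0.6,-0.4,-6]},{"hand":0,"travel":[-15,6,0],"angular":[0.6,-0.4,-11.4]},{"hand":0,"travel":[-20,8,0],"angular":[0.6,-0.4,-11.4]},{"hand":0,"travel":[-25,10,0.2],"angular":[0.6,-0.4,-11.4]},{"hand":0,"travel":[-28,11,0.2],"angular":[0.6,-0.4,-11.4]},{"hand":0,"travel":[-30,12,0.2],"angular":[0.6,-0.4,-11.4]},{"hand":0,"travel":[-31,12.2,0.2],"angular":[0.6,-0.4,-11.4]},{"hand":0,"travel":[-31,12.2,0.2],"angular":[0.6,-0.4,-11.4]},{"hand":0,"travel":[-31,12.2,0.2],"angular":[0.6,-0.4,-11.4]}]'
python3 - <<'E'
from h import *
im=ctrl.get_image("wrist");np.save("e.npy",im,allow_pickle=True)
cv2.imwrite("pics/e.png",cv2.resize(im["frame"][:,:,::-1],(800,600),interpolation=cv2.INTER_CUBIC))
for t in ["keyhole","case","key_grip","key","chip"]:
    print(t,[(np.round(d["at"],1).tolist(),round(d["confidence"],2)) for d in ctrl.spot_point("wrist",t)[:2]])
move([560,-166,171],1.45)
E
```

```text
clock: 6.95
eef_pos: [599.6, -172.4, 170.6]
tool_rot: [3.141, -0.002, 1.453]
force: [-0.3, -0.2, -0.4]
width: 9.2
keyhole []
case [([561.0, -164.7, 2.3], 0.83)]
key_grip [([595.3, -177.9, 187.2], 0.66), ([600.0, -169.2, 123.3], 0.36)]
key [([598.3, -170.8, 121.9], 0.74)]
chip [([519.8, -101.0, 65.4], 0.74)]
t 7.25 pos [ 599.9 -173.8  171.1] rot [ 3.14  -0.     1.452] F [ 0.4 -0.1 -1.2] T [0.069 0.02  0.01 ] w 9.0
travel [ 0.3  -4.06  0.  ] dist 4.07 angular [ 0.08 -0.02  0.13]
```

View pics/e.png

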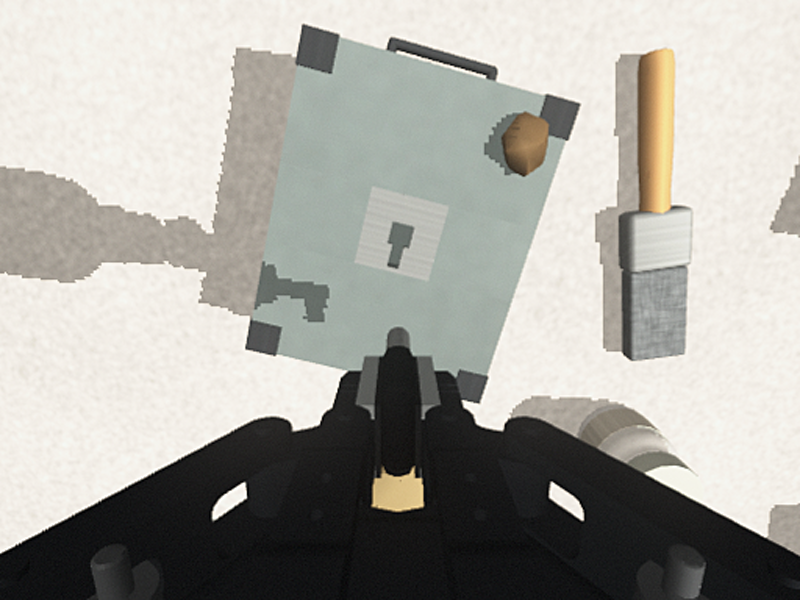

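```bash
python3 - <<'E'
from h import *
im=np.load("e.npy",allow_pickle=True).item();f=im["frame"]
hsv=cv2.cvtColor(f,cv2.COLOR_RGB2HSV);g=cv2.cvtColor(f,cv2.COLOR_RGB2GRAY)
print("plate px",f[135,245],"case px",f[120,215],"hole",f[150,256],f[162,252])
x0,y0,x1,y1=215,105,300,190
d=np.linalg.norm(f.astype(int)-f[135,245].astype(int),axis=2)
m=np.zeros(g.shape,np.uint8);m[y0:y1,x0:x1]=(d[y0:y1,x0:x1]<35)*255
n,l,st,_=cv2.connectedComponentsWithStats(m);k=1+np.argmax(st[1:,4]);m=(l==k).astype(np.uint8)
cs,h=cv2.findContours(m,cv2.RETR_CCOMP,cv2.CHAIN_APPROX_NONE)
cs=sorted(cs,key=cv2.contourArea)[::-1]
for z in (70,76):
    for c in cs[:2]:
        W=unproject(im,c[:,0],z)[:,:2].astype(np.float32)
        (cx,cy),(w,hh),a=cv2.minAreaRect(W);print(z,"rect",round(cx,1),round(cy,1),round(w,1),round(hh,1),round(a,2),"mean",W.mean(0))
# tip silhouette
print(g[196:222,246:266:1][::2])
s=ctrl.read_state()
T=np.array(s["eef_pos"]);r=R.from_euler('xyz',s["tool_rot"])
ang=np.linspace(0,2*np.pi,40)
ring=lambda zz:T+r.apply(np.c_[5*np.cos(ang),5*np.sin(ang),np.full(40,zz)])
for zz in (45,35):
    q=project(im,ring(zz));print("ring",zz,q.min(0).round(1),q.max(0).round(1))
print("bit end",project(im,T+r.apply([[2,17,45],[-2,17,45]])))
E
```

```text
plate px [189 191 182] case px [166 178 173] hole [105 113 109] [104 111 105]
70 rect 560.4 -165.8 72.4 70.0 83.2 mean [ 563.57495 -168.90218]
70 rect 567.1 -169.4 14.1 26.3 68.77 mean [ 566.06024 -169.08357]
76 rect 559.7 -165.8 70.6 68.3 83.2 mean [ 562.79694 -168.81917]
76 rect 566.2 -169.3 13.7 25.7 68.77 mean [ 565.2207  -168.99608]
[[168 171 168 171 170 171 174 169 171 170 167 169 170 167 169 169 167 166
  168 167]
 [169 166 168 168 166 167 168 170 170 168 168 168 169 168 166 169 169 169
  167 167]
 [168 171 170 168 167 169 168 171 168 169 169 168 171 169 172 167 171 170
  170 168]
 [168 168 168 169 169 169 166 169 169 169 170 167 170 173 169 171 171 170
  169 169]
 [170 168 169 169 167 169 167 170 167 169 169 167 171 169 171 168 171 172
  171 170]
 [170 170 169 170 168 166 168 167 169 168 168 170 169 168 169 169 169 172
  171 172]
 [170 170 167 169 171 171 176 179 180 176 176 177 171 167 166 168 169 170
  170 168]
 [168 170 171 168 133 109  91  83  73  74  79  86 120 156 176 170 169 169
  167 171]
 [170 177 161  81  76  82  84  86  84  82  81  84  93  90 118 157 172 169
  167 170]
 [173 156  82  76  82  82  87  85  83  78  81  88  90  95  93 117 167 170
  170 169]
 [176 158  63  80  83  89  84  85  84  83  78  84  93  97  95 107 150 172
  171 167]
 [166 122  69  82  84  84  89  84  82  80  81  82  90  96  93 108 151 173
  168 166]
 [170 130  71  84  86  85  92  91  90  86  85  90  93  99  97 102 141 173
  170 170]]
ring 45 [246.5 210. ] [261.  223.7]
ring 35 [246.1 215. ] [261.4 229.3]
bit end [[256.61015935 239.66147825]
 [250.93004005 239.66381729]]
```

```bash
python3 - <<'E'
from h import *
im=np.load("e.npy",allow_pickle=True).item();f=im["frame"];g=cv2.cvtColor(f,cv2.COLOR_RGB2GRAY)
def rep(name,c,z,ln):
    c=np.array(c,np.float32)*0.64
    c2=cv2.cornerSubPix(g,c.copy(),(4,4),(-1,-1),(3,100,0.01))
    P=unproject(im,c2,z)[:,:2];e=np.roll(P,-1,0)-P
    print(name,z,"shift",np.abs(c2-c).max().round(1),"centre",P.mean(0).round(2),"len",np.linalg.norm(e,axis=1).round(1),"deg",np.degrees(np.arctan2(e[:,1],e[:,0])).round(1));return P
for z in (70,76): rep("plate",[[370,186],[448,206],[434,280],[355,264]],z,42)
rep("case",[[303,25],[579,103],[482,402],[246,348]],70,170)
# hole: darkness mask in upsampled crop
y0,x0=128,236;cr=cv2.resize(g[y0:182,x0:278],None,fx=4,fy=4,interpolation=cv2.INTER_CUBIC)
m=(cr<150).astype(np.uint8);n,l,st,_=cv2.connectedComponentsWithStats(m);k=1+np.argmax(st[1:,4])
c=cv2.findContours((l==k).astype(np.uint8),cv2.RETR_EXTERNAL,cv2.CHAIN_APPROX_NONE)[0][0][:,0]
for z in (70,76):
    W=unproject(im,(c+.5)/4-.5+[x0,y0],z)[:,:2].astype(np.float32)
    (cx,cy),wh,a=cv2.minAreaRect(W);print("hole",z,cx,cy,wh,a)
    np.save(f"W{z}.npy",W)
    for yaw in np.radians([-16,-17,-18,-19,-20]):
        u=np.array([np.cos(yaw),np.sin(yaw)]);v=np.array([-u[1],u[0]])
        a,b=W@u,W@v
        sl=a>a.max()-9; sq=a<a.min()+9
        lo=lambda x:(np.percentile(x,4)+np.percentile(x,96))/2
        print(np.degrees(yaw).round(),"len",(a.max()-a.min()).round(1),"slot w",np.ptp(b[sl]).round(1),"sq w",np.ptp(b[sq]).round(1),"axis",((a.min()+a.max())/2-6.3)*u+ (b[sl].min()+b[sl].max()+b[sq].min()+b[sq].max())/4*v, "slot-sq off",((b[sl].min()+b[sl].max()-b[sq].min()-b[sq].max())/2).round(2))
E
```

```text
plate 70 shift 1.5 centre [ 561.34 -166.34] len [41.5 40.7 45.4 41.7] deg [  68.7  -15.9 -109.9  158.7]
plate 76 shift 1.5 centre [ 560.62 -166.32] len [40.5 39.7 44.3 40.6] deg [  68.7  -15.9 -109.9  158.7]
case 70 shift 2.3 centre [ 561.43 -167.27] len [141.3 171.  141.2 171.3] deg [  68.7  -21.2 -111.2  158.8]
hole 70 567.201171875 -169.40711975097656 (12.314961433410645, 24.736541748046875) 68.53662872314453
-16.0 len 25.1 slot w 7.2 sq w 12.7 axis [ 561.0599932  -167.70512745] slot-sq off -1.41
-17.0 len 25.0 slot w 7.1 sq w 12.6 axis [ 561.11053327 -167.60737236] slot-sq off -1.16
-18.0 len 24.9 slot w 6.9 sq w 12.5 axis [ 561.16250321 -167.51080674] slot-sq off -0.91
-19.0 len 24.9 slot w 6.8 sq w 12.4 axis [ 561.20678885 -167.41416629] slot-sq off -0.65
-20.0 len 24.8 slot w 6.7 sq w 12.3 axis [ 561.25656495 -167.30762672] slot-sq off -0.42
hole 76 566.3333129882812 -169.31158447265625 (12.009759902954102, 24.123445510864258) 68.53661346435547
-16.0 len 24.5 slot w 7.0 sq w 12.4 axis [ 560.19415945 -167.60874222] slot-sq off -1.37
-17.0 len 24.4 slot w 6.9 sq w 12.3 axis [ 560.24422107 -167.51079644] slot-sq off -1.13
-18.0 len 24.3 slot w 6.8 sq w 12.2 axis [ 560.29575759 -167.41403593] slot-sq off -0.88
-19.0 len 24.3 slot w 6.7 sq w 12.1 axis [ 560.33981437 -167.31719445] slot-sq off -0.63
-20.0 len 24.2 slot w 6.5 sq w 12.0 axis [ 560.38926832 -167.21072201] slot-sq off -0.41
```

```bash
python3 - <<'E'
from h import *
move([561.4,-167.8,132],1.199)
E
```

```text
t 7.25 pos [ 599.9 -173.8  171.1] rot [ 3.14  -0.     1.452] F [ 0.4 -0.1 -1.2] T [0.069 0.02  0.01 ] w 9.0
travel [ 0.14 -3.9   3.9 ] dist 5.52 angular [ 0.07 -0.03 14.51]
```

```bash
python3 -m creep '[{"hand":0,"travel":[0.14,-2,1],"angular":[0.07,0,7]},{"hand":0,"travel":[0.14,-3.9,2],"angular":[0.07,0,14.5]},{"hand":0,"travel":[0.14,-3.9,3.9],"angular":[0.07,0,14.5]},{"hand":0,"travel":[0.14,-3.9,3.9],"angular":[0.07,0,14.5]},{"hand":0,"travel":[0.14,-3.9,3.9],"angular":[0.07,0,14.5]}]'
python3 - <<'E'
from h import *
im=ctrl.get_image("wrist");np.save("f.npy",im,allow_pickle=True)
s=ctrl.read_state();T=np.array(s["eef_pos"]);r=R.from_euler('xyz',s["tool_rot"])
f=im["frame"].copy()
x0,y0=170,130;F=5
cr=cv2.resize(f[y0:y0+110,x0:x0+150,::-1],None,fx=F,fy=F,interpolation=cv2.INTER_CUBIC)
def dr(P,col):
    q=(((project(im,P)-[x0,y0]+.5)*F)).astype(np.int32);cv2.polylines(cr,[q],True,col,1)
yaw=-0.3717;u=np.array([np.cos(yaw),np.sin(yaw)]);v=np.array([-u[1],u[0]]);h=np.array([561.3,-167.25])
q=lambda a,b:[*(h+a*u+b*v),70]
dr([q(-6,-6),q(-6,6),q(6,6),q(6,3.2),q(18.6,3.2),q(18.6,-3.2),q(6,-3.2),q(6,-6)],(0,0,255))
dr([q(-21,-21),q(-21,21),q(21,21),q(21,-21)],(0,255,0))
a=np.linspace(0,2*np.pi,40)
dr(T+r.apply(np.c_[5*np.cos(a),5*np.sin(a),np.full(40,45.3)]),(255,0,0))
cv2.imwrite("pics/f.png",cr)
move([561.4,-167.8,112],1.199)
E
```

```text
clock: 7.75
eef_pos: [561.9, -167.4, 132.2]
tool_rot: [3.141, -0.001, 1.2]
force: [-0.5, -0.4, -0.1]
width: 9.3
t 7.8 pos [ 562.4 -167.6  132.7] rot [ 3.14e+00 -1.00e-03  1.20e+00] F [ 1.   0.4 -0.7] T [0.059 0.002 0.001] w 8.9
travel [-0.05 -0.09  2.07] dist 2.07 angular [ 0.08 -0.05  0.06]
```

View pics/f.png

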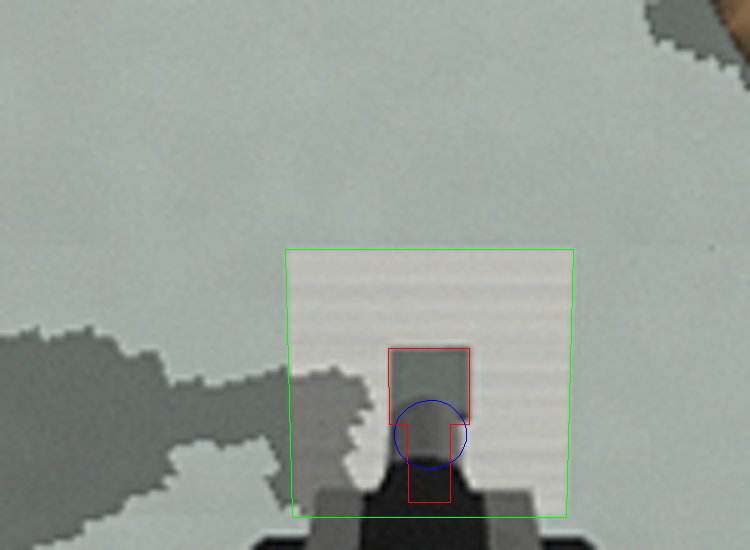

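```bash
python3 -m creep '[{"hand":0,"travel":[0,-0.06,1.0],"angular":[0,0,0]},{"hand":0,"travel":[0,-0.06,1.3],"angular":[0,0,0]},{"hand":0,"travel":[0,-0.06,1.3],"angular":[0,0,0]}]'
cat > look.py <<'E'
from h import *
import sys
im=ctrl.get_image("wrist")
s=ctrl.read_state();T=np.array(s["eef_pos"]);r=R.from_euler('xyz',s["tool_rot"])
f=im["frame"].copy()
x0,y0=190,150;F=6
cr=cv2.resize(f[y0:y0+95,x0:x0+130,::-1],None,fx=F,fy=F,interpolation=cv2.INTER_CUBIC)
def dr(P,col):
    q=(((project(im,P)-[x0,y0]+.5)*F)).astype(np.int32);cv2.polylines(cr,[q],True,col,1)
yaw=-0.3717;u=np.array([np.cos(yaw),np.sin(yaw)]);v=np.array([-u[1],u[0]]);h=np.array([561.3,-167.25])
q=lambda a,b:[*(h+a*u+b*v),70]
dr([q(-6,-6),q(-6,6),q(6,6),q(6,3.2),q(18.6,3.2),q(18.6,-3.2),q(6,-3.2),q(6,-6)],(0,0,255))
a=np.linspace(0,2*np.pi,40)
dr(T+r.apply(np.c_[5*np.cos(a),5*np.sin(a),np.full(40,45.3)]),(255,0,0))
cv2.imwrite(sys.argv[1],cr)
move([561.4,-167.8,112],1.199)
E
python3 look.py pics/g.png
```

```text
clock: 8.1
eef_pos: [561.5, -167.3, 119.2]
tool_rot: [3.141, -0.001, 1.2]
force: [-0.3, 0.3, 0.4]
width: 9.1
t 8.15 pos [ 561.8 -167.4  119.4] rot [ 3.141e+00 -1.000e-03  1.200e+00] F [-0.5  0.  -1.1] T [ 0.002 -0.014 -0.016] w 9.3
travel [-0.05 -0.02  0.74] dist 0.75 angular [ 0.05 -0.05  0.06]
```

View pics/g.png

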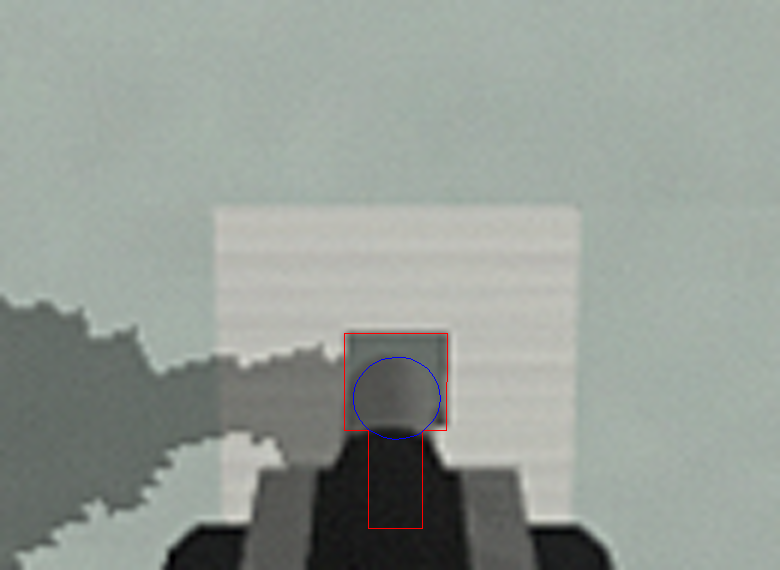

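```bash
python3 -m creep '[{"hand":0,"travel":[0,-0.04,0.2],"angular":[0,0,0]},{"hand":0,"travel":[0,-0.04,0.4],"angular":[0,0,0]},{"hand":0,"travel":[0,-0.04,0.6],"angular":[0,0,0]},{"hand":0,"travel":[0,-0.04,0.6],"angular":[0,0,0]}]'; python3 -c "
from h import *
move([561.3,-167.3,94.3],1.199)"
```

```text
clock: 8.55
eef_pos: [561.2, -167.2, 113.2]
tool_rot: [3.141, -0.001, 1.2]
force: [-0.6, -0.4, -1.0]
width: 9.3
t 8.55 pos [ 561.2 -167.2  113.2] rot [ 3.141e+00 -1.000e-03  1.200e+00] F [-0.6 -0.4 -1. ] T [ 0.018  0.036 -0.041] w 9.3
travel [-0.    0.01  1.89] dist 1.89 angular [ 0.02 -0.05  0.05]
```

```bash
python3 -m creep '[{"hand":0,"travel":[0,0,0.2],"angular":[0,0,0]},{"hand":0,"travel":[0,0,0.4],"angular":[0,0,0]},{"hand":0,"travel":[0,0,0.6],"angular":[0,0,0]},{"hand":0,"travel":[0,0,0.6],"angular":[0,0,0]}]'; python3 -c "
from h import *
move([561.3,-167.3,94.3],1.199)"
```

```text
clock: 8.95
eef_pos: [560.9, -167.1, 106.8]
tool_rot: [-3.141, -0.001, 1.2]
force: [0.1, -0.2, -0.2]
width: 9.2
t 8.95 pos [ 560.9 -167.1  106.8] rot [-3.141e+00 -1.000e-03  1.200e+00] F [ 0.1 -0.2 -0.2] T [-0.016 -0.001  0.078] w 9.2
travel [-0.    0.04  1.25] dist 1.25 angular [-0.02 -0.05  0.05]
```

```bash
python3 -m creep '[{"hand":0,"travel":[0,0.03,0.3],"angular":[0,0,0]},{"hand":0,"travel":[0,0.03,0.6],"angular":[0,0,0]},{"hand":0,"travel":[0,0.03,0.9],"angular":[0,0,0]},{"hand":0,"travel":[0,0.03,1.2],"angular":[0,0,0]},{"hand":0,"travel":[0,0.03,1.25],"angular":[0,0,0]},{"hand":0,"travel":[0,0.03,1.25],"angular":[0,0,0]}]'; python3 -c "
from h import *
move([561.3,-167.3,94.3],1.199)"
```

```text
clock: 9.55
eef_pos: [561.2, -167.2, 94.1]
tool_rot: [-3.141, -0.001, 1.2]
force: [-0.6, -0.9, -0.6]
width: 9.1
t 9.55 pos [ 561.2 -167.2   94.1] rot [-3.141e+00 -1.000e-03  1.200e+00] F [-0.6 -0.9 -0.6] T [ 0.04  -0.009  0.004] w 9.1
travel [-0.01  0.02 -0.02] dist 0.03 angular [-0.03 -0.04  0.06]
```

```bash
cat > feel.py <<'E'
from h import *
a=[]
for _ in range(3):
    ctrl.get_image("top");s=ctrl.read_state();a.append(np.r_[s["eef_pos"],s["tool_rot"],s["force"],s["torque"]])
m=np.mean(a,0)
print("t",round(s["clock"],2),"pos",m[:3].round(1),"turned deg",np.degrees(1.200-m[5]).round(2),"F",m[6:9].round(1),"T",m[9:].round(3),"offs tool xy",(R.from_euler('xyz',s["tool_rot"]).inv().apply(m[:3]-[561.2,-167.2,94.2])).round(2))
E
python3 feel.py; python3 -m creep '[{"hand":0,"travel":[0,0,0],"angular":[0,0,5]},{"hand":0,"travel":[0,0,0],"angular":[0,0,10]},{"hand":0,"travel":[0,0,0],"angular":[0,0,15]},{"hand":0,"travel":[0,0,0],"angular":[0,0,20]},{"hand":0,"travel":[0,0,0],"angular":[0,0,25]},{"hand":0,"travel":[0,0,0],"angular":[0,0,25]}]'; python3 feel.py
```

```text
t 9.7 pos [ 561.3 -167.2   94.3] turned deg -0.0 F [-0.3 -0.1 -0.7] T [0.032 0.005 0.016] offs tool xy [ 0.02  0.09 -0.12]
clock: 10.3
eef_pos: [561.5, -167.1, 94.5]
tool_rot: [-3.142, -0.001, 0.764]
force: [0.7, 0.1, -0.9]
width: 8.9
t 10.45 pos [ 561.4 -167.2   94.5] turned deg 24.88 F [ 0.  -0.5 -0.5] T [ 0.006 -0.006 -0.004] offs tool xy [ 0.19  0.12 -0.29]
```

```bash
for i in 1; do python3 -m creep '[{"hand":0,"travel":[0,0,0],"angular":[0,0,2]},{"hand":0,"travel":[0,0,0],"angular":[0,0,4]},{"hand":0,"travel":[0,0,0],"angular":[0,0,4]}]' >/dev/null; python3 feel.py; python3 -m creep '[{"hand":0,"travel":[0,0,0],"angular":[0,0,2]},{"hand":0,"travel":[0,0,0],"angular":[0,0,4]},{"hand":0,"travel":[0,0,0],"angular":[0,0,4]}]' >/dev/null; python3 feel.py; done
```

```text
t 10.9 pos [ 561.4 -167.2   94.5] turned deg 28.88 F [-0.1  0.4 -0.8] T [0.01  0.009 0.029] offs tool xy [ 0.18  0.11 -0.27]
t 11.35 pos [ 561.4 -167.2   94.5] turned deg 32.87 F [-0.1 -0.1 -0.3] T [-0.    -0.015 -0.034] offs tool xy [ 0.18  0.07 -0.25]
```

```bash
python3 -m creep '[{"hand":0,"travel":[0,0,0],"angular":[0,0,2]},{"hand":0,"travel":[0,0,0],"angular":[0,0,4]},{"hand":0,"travel":[0,0,0],"angular":[0,0,4]}]' >/dev/null; python3 feel.py; python3 -m creep '[{"hand":0,"travel":[0,0,0],"angular":[0,0,2]},{"hand":0,"travel":[0,0,0],"angular":[0,0,4]},{"hand":0,"travel":[0,0,0],"angular":[0,0,4]}]' >/dev/null; python3 feel.py
```

```text
t 11.8 pos [ 561.4 -167.1   94.4] turned deg 36.86 F [ 0.4 -0.2 -0.3] T [-0.026 -0.035 -0.019] offs tool xy [ 0.18  0.03 -0.25]
t 12.25 pos [ 561.4 -167.1   94.4] turned deg 40.85 F [-0.1  0.3 -0.8] T [ 0.028 -0.036  0.021] offs tool xy [ 0.19 -0.03 -0.24]
```

```bash
python3 -m creep '[{"hand":0,"travel":[0,0,0],"angular":[0,0,2]},{"hand":0,"travel":[0,0,0],"angular":[0,0,4]},{"hand":0,"travel":[0,0,0],"angular":[0,0,4]}]' >/dev/null; python3 feel.py
```

```text
t 12.7 pos [ 561.4 -167.1   94.4] turned deg 44.84 F [-0.2 -0.4 -0.6] T [-0.007 -0.018 -0.016] offs tool xy [ 0.19 -0.05 -0.23]
```

```bash
python3 -m creep '[{"hand":0,"travel":[0,0,0],"angular":[0,0,2]},{"hand":0,"travel":[0,0,0],"angular":[0,0,4]},{"hand":0,"travel":[0,0,0],"angular":[0,0,4]}]' >/dev/null; python3 feel.py; python3 -m creep '[{"hand":0,"travel":[0,0,0],"angular":[0,0,2]},{"hand":0,"travel":[0,0,0],"angular":[0,0,4]},{"hand":0,"travel":[0,0,0],"angular":[0,0,4]}]' >/dev/null; python3 feel.py
```

```text
t 13.15 pos [ 561.3 -167.    94.4] turned deg 48.83 F [-0.1 -0.2 -0.6] T [ 0.011 -0.04   0.007] offs tool xy [ 0.17 -0.1  -0.21]
t 13.6 pos [ 561.3 -167.    94.4] turned deg 52.82 F [-0.   0.4 -0.3] T [0.03  0.005 0.013] offs tool xy [ 0.16 -0.13 -0.2 ]
```

```bash
python3 -m creep '[{"hand":0,"travel":[0,0,0],"angular":[0,0,2]},{"hand":0,"travel":[0,0,0],"angular":[0,0,4]},{"hand":0,"travel":[0,0,0],"angular":[0,0,4]}]' >/dev/null; python3 feel.py
```

```text
t 14.05 pos [ 561.3 -167.    94.4] turned deg 56.81 F [ 0.   0.  -0.3] T [ 0.021 -0.053 -0.026] offs tool xy [ 0.15 -0.18 -0.18]
```

```bash
python3 -m creep '[{"hand":0,"travel":[0,0,0],"angular":[0,0,2]},{"hand":0,"travel":[0,0,0],"angular":[0,0,4]},{"hand":0,"travel":[0,0,0],"angular":[0,0,4]}]' >/dev/null; python3 feel.py; python3 -m creep '[{"hand":0,"travel":[0,0,0],"angular":[0,0,2]},{"hand":0,"travel":[0,0,0],"angular":[0,0,4]},{"hand":0,"travel":[0,0,0],"angular":[0,0,4]}]' >/dev/null; python3 feel.py
```

```text
t 14.5 pos [ 561.8 -167.    94.5] turned deg 60.79 F [ 1.1  0.1 -1.2] T [ 0.029 -0.415  0.044] offs tool xy [ 0.58 -0.12 -0.26]
t 14.95 pos [ 561.7 -167.    94.5] turned deg 64.79 F [ 1.9  0.4 -1. ] T [ 0.002 -0.413 -0.001] offs tool xy [ 0.56 -0.12 -0.3 ]
```

```bash
python3 -m creep '[{"hand":0,"travel":[0,0,0],"angular":[0,0,2]},{"hand":0,"travel":[0,0,0],"angular":[0,0,3]},{"hand":0,"travel":[0,0,0],"angular":[0,0,3]}]' >/dev/null; python3 feel.py
```

```text
t 15.4 pos [ 561.7 -167.1   94.5] turned deg 67.77 F [ 1.3  0.2 -1.3] T [ 0.01  -0.378 -0.002] offs tool xy [ 0.52 -0.14 -0.29]
```

```bash
python3 -m creep '[{"hand":0,"travel":[0,0,0],"angular":[0,0,2]},{"hand":0,"travel":[0,0,0],"angular":[0,0,4]},{"hand":0,"travel":[0,0,0],"angular":[0,0,4]}]' >/dev/null; python3 feel.py; python3 -m creep '[{"hand":0,"travel":[0,0,0],"angular":[0,0,2]},{"hand":0,"travel":[0,0,0],"angular":[0,0,3]},{"hand":0,"travel":[0,0,0],"angular":[0,0,3]}]' >/dev/null; python3 feel.py
```

```text
t 15.85 pos [ 561.7 -167.1   94.5] turned deg 71.77 F [ 1.5 -0.1 -0.9] T [-0.048 -0.427  0.021] offs tool xy [ 0.49 -0.15 -0.29]
t 16.3 pos [ 561.7 -167.1   94.5] turned deg 74.76 F [ 1.9 -0.6 -1. ] T [-0.046 -0.395  0.034] offs tool xy [ 0.46 -0.18 -0.3 ]
```

```bash
python3 -m creep '[{"hand":0,"travel":[0,0,0],"angular":[0,0,1]},{"hand":0,"travel":[0,0,0],"angular":[0,0,2]},{"hand":0,"travel":[0,0,0],"angular":[0,0,2]}]' >/dev/null; python3 feel.py
```

```text
t 16.75 pos [ 561.7 -167.1   94.5] turned deg 76.76 F [ 1.8  0.4 -1.2] T [-0.064 -0.418  0.008] offs tool xy [ 0.46 -0.17 -0.3 ]
```

```bash
python3 -m creep '[{"hand":0,"travel":[0,0,0],"angular":[0,0,1]},{"hand":0,"travel":[0,0,0],"angular":[0,0,2]},{"hand":0,"travel":[0,0,0],"angular":[0,0,2]}]' >/dev/null; python3 feel.py
```

```text
t 17.2 pos [ 561.7 -167.1   94.5] turned deg 78.75 F [ 1.7 -0.4 -1.1] T [-0.034 -0.474  0.03 ] offs tool xy [ 0.48 -0.18 -0.31]
```

```bash
python3 -m creep '[{"hand":0,"travel":[0,0,0],"angular":[0,0,1]},{"hand":0,"travel":[0,0,0],"angular":[0,0,1.5]},{"hand":0,"travel":[0,0,0],"angular":[0,0,1.5]}]' >/dev/null; python3 feel.py
```

```text
t 17.65 pos [ 561.7 -167.1   94.5] turned deg 80.25 F [ 1.3 -0.4 -1. ] T [-0.044 -0.443  0.006] offs tool xy [ 0.46 -0.21 -0.3 ]
```

```bash
python3 -m creep '[{"hand":0,"travel":[0,0,0],"angular":[0,0,1]},{"hand":0,"travel":[0,0,0],"angular":[0,0,1.5]},{"hand":0,"travel":[0,0,0],"angular":[0,0,1.5]}]' >/dev/null; python3 feel.py
```

```text
t 18.1 pos [ 561.7 -167.1   94.5] turned deg 81.75 F [ 1.4 -0.5 -1.7] T [-0.086 -0.489  0.007] offs tool xy [ 0.48 -0.2  -0.31]
```

```bash
python3 -m creep '[{"hand":0,"travel":[0,0,0],"angular":[0,0,1]},{"hand":0,"travel":[0,0,0],"angular":[0,0,1.5]},{"hand":0,"travel":[0,0,0],"angular":[0,0,1.5]}]' >/dev/null; python3 feel.py
```

```text
t 18.55 pos [ 561.9 -167.2   94.5] turned deg 83.24 F [ 2.8 -0.5 -1.5] T [-0.148 -0.644  0.004] offs tool xy [ 0.68 -0.19 -0.33]
```

```bash
python3 -m creep '[{"hand":0,"travel":[0,0,0],"angular":[0,0,1]},{"hand":0,"travel":[0,0,0],"angular":[0,0,1.5]},{"hand":0,"travel":[0,0,0],"angular":[0,0,1.5]}]' >/dev/null; python3 feel.py
```

```text
t 19.0 pos [ 562.1 -167.3   94.6] turned deg 84.74 F [ 2.5 -0.6 -3. ] T [-0.197 -0.835  0.053] offs tool xy [ 0.88 -0.19 -0.37]
```

```bash
python3 -m creep '[{"hand":0,"travel":[0,0,0],"angular":[0,0,1]},{"hand":0,"travel":[0,0,0],"angular":[0,0,1.5]},{"hand":0,"travel":[0,0,0],"angular":[0,0,1.5]}]' >/dev/null; python3 feel.py
```

```text
t 19.45 pos [ 562.3 -167.3   94.6] turned deg 86.24 F [ 4.  -1.1 -2.1] T [-0.296 -0.967  0.068] offs tool xy [ 1.11 -0.2  -0.41]
```

```bash
python3 -m creep '[{"hand":0,"travel":[0,0,0],"angular":[0,0,1]},{"hand":0,"travel":[0,0,0],"angular":[0,0,2]},{"hand":0,"travel":[0,0,0],"angular":[0,0,2]}]' >/dev/null; python3 feel.py
```

```text
t 19.9 pos [ 562.6 -167.4   94.6] turned deg 88.23 F [ 4.4 -1.2 -4. ] T [-0.335 -1.159  0.064] offs tool xy [ 1.37 -0.22 -0.44]
```

```bash
python3 -c "
from h import *
move([561.25,-167.2,94.4],1.199)"
```

```text
t 19.9 pos [ 562.6 -167.4   94.6] rot [ 3.141e+00 -2.000e-03 -3.400e-01] F [ 4.5 -1.5 -4.3] T [-0.347 -1.187  0.07 ] w 9.3
travel [-0.13  0.02  0.02] dist 0.14 angular [  0.13  -0.09 -88.17]
```

```bash
python3 -m creep '[{"hand":0,"travel":[-0.05,0.01,0],"angular":[0,0,-4]},{"hand":0,"travel":[-0.1,0.02,0],"angular":[0,0,-10]},{"hand":0,"travel":[-0.13,0.02,0],"angular":[0,0,-16]},{"hand":0,"travel":[-0.13,0.02,0],"angular":[0,0,-22]},{"hand":0,"travel":[-0.13,0.02,0],"angular":[0,0,-28]},{"hand":0,"travel":[-0.13,0.02,0],"angular":[0,0,-34]},{"hand":0,"travel":[-0.13,0.02,0],"angular":[0,0,-40]},{"hand":0,"travel":[-0.13,0.02,0],"angular":[0,0,-46]},{"hand":0,"travel":[-0.13,0.02,0],"angular":[0,0,-52]},{"hand":0,"travel":[-0.13,0.02,0],"angular":[0,0,-58]},{"hand":0,"travel":[-0.13,0.02,0],"angular":[0,0,-64]},{"hand":0,"travel":[-0.13,0.02,0],"angular":[0,0,-70]},{"hand":0,"travel":[-0.13,0.02,0],"angular":[0,0,-76]},{"hand":0,"travel":[-0.13,0.02,0],"angular":[0,0,-82]},{"hand":0,"travel":[-0.13,0.02,0],"angular":[0,0,-86]},{"hand":0,"travel":[-0.13,0.02,0],"angular":[0,0,-88.2]},{"hand":0,"travel":[-0.13,0.02,0],"angular":[0,0,-88.2]}]'; python3 feel.py; python3 -c "
from h import *
move([561.25,-167.2,94.4],1.199)
im=ctrl.get_image('wrist');cv2.imwrite('pics/h.png',im['frame'][130:280,150:350,::-1].repeat(3,0).repeat(3,1))"
```

```text
clock: 21.6
eef_pos: [559.9, -166.8, 94.5]
tool_rot: [-3.141, 0.001, 1.199]
force: [0.7, 1.5, -1.2]
width: 9.4
t 21.75 pos [ 560.  -166.9   94.4] turned deg 0.08 F [ 0.3  1.5 -0.6] T [ 0.241 -0.012 -0.008] offs tool xy [-0.14 -1.28 -0.19]
t 21.75 pos [ 560.1 -166.9   94.4] rot [-3.142e+00  1.000e-03  1.199e+00] F [ 0.4  1.3 -1.3] T [ 0.244 -0.028 -0.017] w 9.7
travel [ 0.01  0.12 -0.  ] dist 0.12 angular [-0.    0.05 -0.02]
```

View pics/h.png

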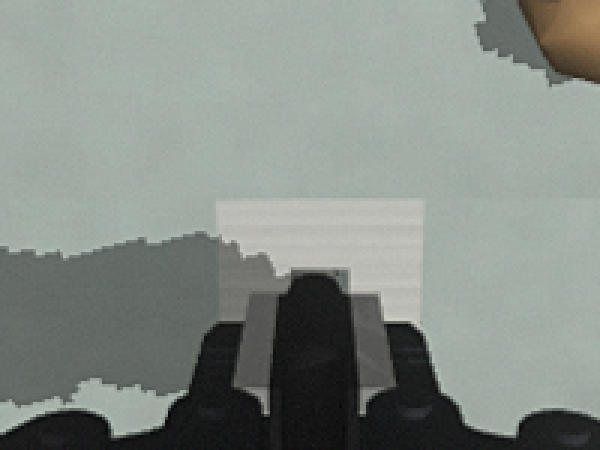

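```bash
python3 -m creep '[{"hand":0,"travel":[0.01,0.12,0],"angular":[0,0,0]},{"hand":0,"travel":[0.01,0.12,0],"angular":[0,0,0]}]'; python3 feel.py
```

```text
clock: 22.0
eef_pos: [561.1, -167.3, 94.2]
tool_rot: [-3.141, 0.001, 1.199]
force: [-0.0, 0.4, -1.6]
width: 9.2
t 22.15 pos [ 561.2 -167.3   94.2] turned deg 0.08 F [ 0.2  0.8 -0.2] T [0.164 0.01  0.011] offs tool xy [-0.1   0.06 -0.04]
```

```bash
python3 -m creep '[{"hand":0,"travel":[0.03,0,-0.2],"angular":[0,0,0]},{"hand":0,"travel":[0.04,0,-0.4],"angular":[0,0,0]},{"hand":0,"travel":[0.04,0,-0.6],"angular":[0,0,0]},{"hand":0,"travel":[0.04,0,-0.6],"angular":[0,0,0]}]'; python3 feel.py
```

```text
clock: 22.55
eef_pos: [561.7, -167.2, 100.7]
tool_rot: [3.141, 0.001, 1.199]
force: [0.0, -0.1, 0.2]
width: 9.2
t 22.7 pos [ 561.5 -167.1  100.4] turned deg 0.08 F [ 0.1  0.3 -0.2] T [-0.008 -0.02  -0.02 ] offs tool xy [ 0.21  0.22 -6.24]
```

```bash
python3 -m creep '[{"hand":0,"travel":[0,0,-0.3],"angular":[0,0,0]},{"hand":0,"travel":[0,0,-0.6],"angular":[0,0,0]},{"hand":0,"travel":[0,0,-0.9],"angular":[0,0,0]},{"hand":0,"travel":[0,0,-1.0],"angular":[0,0,0]},{"hand":0,"travel":[0,0,-1.0],"angular":[0,0,0]}]'; python3 feel.py
```

```text
clock: 23.2
eef_pos: [561.6, -167.1, 110.6]
tool_rot: [3.141, 0.001, 1.199]
force: [0.3, 0.2, -0.7]
width: 9.3
t 23.35 pos [ 561.4 -167.   110.4] turned deg 0.07 F [-0.2 -0.  -0.3] T [ 0.006 -0.008  0.024] offs tool xy [  0.26   0.1  -16.17]
```

Coming out freely. Lift clear and plan the return to the stand.

```bash
python3 -m creep '[{"hand":0,"travel":[0,0,-1],"angular":[0,0,0]},{"hand":0,"travel":[0,0,-2],"angular":[0,0,0]},{"hand":0,"travel":[0,0,-4],"angular":[0,0,0]},{"hand":0,"travel":[0,0,-6],"angular":[0,0,0]},{"hand":0,"travel":[0,0,-6],"angular":[0,0,0]},{"hand":0,"travel":[0,0,-6],"angular":[0,0,0]}]'; python3 -c "
from h import *
move([616,144,165],1.249)"
```

```text
clock: 23.95
eef_pos: [561.7, -167.0, 171.1]
tool_rot: [3.14, 0.001, 1.199]
force: [-0.5, -0.9, -0.3]
width: 9.3
t 23.95 pos [ 561.7 -167.   171.1] rot [3.140e+00 1.000e-03 1.199e+00] F [-0.5 -0.9 -0.3] T [-0.026  0.022  0.009] w 9.3
travel [30.94 -6.25  0.57] dist 31.57 angular [ 0.08  0.05 -2.88]
```

```bash
python3 -m creep '[{"hand":0,"travel":[4,-1,0],"angular":[0,0,-1]},{"hand":0,"travel":[9,-2,0],"angular":[0,0,-2.8]},{"hand":0,"travel":[14,-3,0],"angular":[0,0,-2.8]},{"hand":0,"travel":[19,-4,0],"angular":[0,0,-2.8]},{"hand":0,"travel":[24,-5,0],"angular":[0,0,-2.8]},{"hand":0,"travel":[28,-6,0],"angular":[0,0,-2.8]},{"hand":0,"travel":[30,-6.2,0],"angular":[0,0,-2.8]},{"hand":0,"travel":[30.9,-6.25,0],"angular":[0,0,-2.8]},{"hand":0,"travel":[30.9,-6.25,0],"angular":[0,0,-2.8]},{"hand":0,"travel":[30.9,-6.25,0],"angular":[0,0,-2.8]}]'
python3 - <<'E'
from h import *
im=ctrl.get_image("wrist");s=ctrl.read_state();T=np.array(s["eef_pos"]);r=R.from_euler('xyz',s["tool_rot"])
np.save("i.npy",im,allow_pickle=True)
x0,y0=180,70;F=4
cr=cv2.resize(im["frame"][y0:y0+150,x0:x0+160,::-1],None,fx=F,fy=F,interpolation=cv2.INTER_CUBIC)
def dr(P,col):
    q=(((project(im,P)-[x0,y0]+.5)*F)).astype(np.int32);cv2.polylines(cr,[q],True,col,1)
yaw=-0.322;u=np.array([np.cos(yaw),np.sin(yaw)]);v=np.array([-u[1],u[0]]);h=np.array([579.4,156.9])
q=lambda a,b:[*(h+a*u+b*v),45]
dr([q(-7,-7),q(-7,7),q(7,7),q(7,4.5),q(20,4.5),q(20,-4.5),q(7,-4.5),q(7,-7)],(0,0,255))
dr([q(-30,-25),q(-30,25),q(36,25),q(36,-25)],(0,255,0))
a=np.linspace(0,2*np.pi,40)
dr(T+r.apply(np.c_[5*np.cos(a),5*np.sin(a),np.full(40,45.3)]),(255,0,0))
cv2.imwrite("pics/i.png",cr)
move([579.4,156.9,100],1.249)
E
```

```text
clock: 24.95
eef_pos: [615.6, 140.6, 170.3]
tool_rot: [3.14, 0.003, 1.245]
force: [0.3, -0.1, -0.7]
width: 9.0
t 25.0 pos [615.7 140.3 170.4] rot [3.140e+00 3.000e-03 1.244e+00] F [ 0.3 -0.5 -1.1] T [-0.022  0.012 -0.03 ] w 9.0
travel [ 0.43 -3.98  7.04] dist 8.1 angular [ 0.08  0.18 -0.29]
```

View pics/i.png

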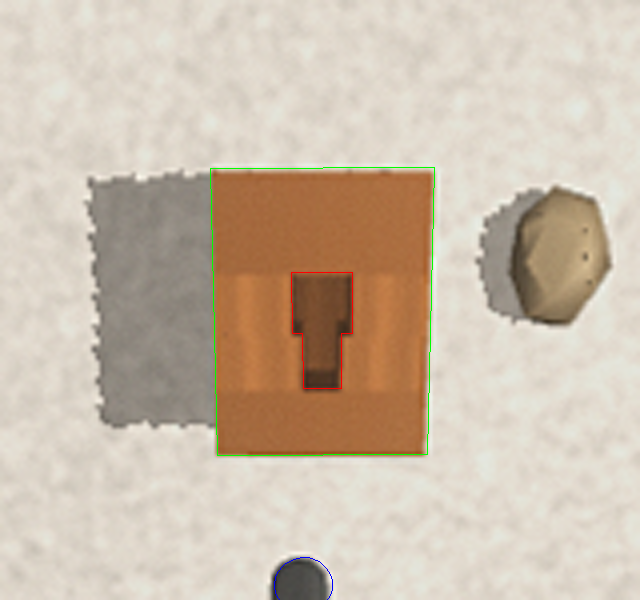

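```bash
python3 -m creep '[{"hand":0,"travel":[0.46,-2,1],"angular":[0,0.2,-0.3]},{"hand":0,"travel":[0.46,-3.95,3],"angular":[0,0.2,-0.3]},{"hand":0,"travel":[0.46,-3.95,5],"angular":[0,0.2,-0.3]},{"hand":0,"travel":[0.46,-3.95,7],"angular":[0,0.2,-0.3]},{"hand":0,"travel":[0.46,-3.95,7],"angular":[0,0.2,-0.3]},{"hand":0,"travel":[0.46,-3.95,7],"angular":[0,0.2,-0.3]}]'
python3 -c "
from h import *
move([579.6,157.2,60.5],1.249)
ctrl.get_image('top')
move([579.6,157.2,60.5],1.249)"
```

```text
clock: 25.6
eef_pos: [580.1, 155.3, 100.7]
tool_rot: [3.14, 0.001, 1.247]
force: [-0.7, 0.0, -1.1]
width: 9.5
t 25.6 pos [580.1 155.3 100.7] rot [3.140e+00 1.000e-03 1.247e+00] F [-0.7  0.  -1.1] T [-0.047  0.016 -0.001] w 9.5
travel [ 0.17 -0.11  4.02] dist 4.02 angular [ 0.08  0.03 -0.13]
t 25.65 pos [580.6 155.8 101.2] rot [ 3.139 -0.     1.247] F [-0.1 -0.3 -0.6] T [-0.016 -0.026  0.028] w 9.4
travel [ 0.1  -0.15  4.07] dist 4.08 angular [ 0.15 -0.03 -0.1 ]
```

```bash
python3 -m creep '[{"hand":0,"travel":[0.12,-0.12,0.2],"angular":[0.1,0,0]},{"hand":0,"travel":[0.12,-0.12,0.5],"angular":[0.1,0,0]},{"hand":0,"travel":[0.12,-0.12,0.9],"angular":[0.1,0,0]},{"hand":0,"travel":[0.12,-0.12,1.3],"angular":[0.1,0,0]},{"hand":0,"travel":[0.12,-0.12,1.6],"angular":[0.1,0,0]},{"hand":0,"travel":[0.12,-0.12,1.6],"angular":[0.1,0,0]}]'
python3 feel.py; python3 -c "
from h import *
move([579.6,157.2,60.5],1.249)"
```

```text
clock: 26.25
eef_pos: [579.4, 157.2, 84.6]
tool_rot: [-3.141, 0.0, 1.247]
force: [-0.3, 0.8, -0.2]
width: 9.4
t 26.4 pos [579.8 157.3  85. ] turned deg -2.71 F [ 0.2  0.6 -0.7] T [0.025 0.01  0.022] offs tool xy [313.59 -85.57   9.23]
t 26.4 pos [579.9 157.4  85.2] rot [ 3.141 -0.     1.247] F [-0.6  1.2 -0.5] T [ 0.042 -0.03   0.001] w 9.4
travel [-0.03 -0.03  2.47] dist 2.47 angular [ 0.05 -0.03 -0.1 ]
```

```bash
python3 -m creep '[{"hand":0,"travel":[0,0,0.4],"angular":[0,0,0]},{"hand":0,"travel":[0,0,0.8],"angular":[0,0,0]},{"hand":0,"travel":[0,0,1.2],"angular":[0,0,0]},{"hand":0,"travel":[0,0,1.6],"angular":[0,0,0]},{"hand":0,"travel":[0,0,2.0],"angular":[0,0,0]},{"hand":0,"travel":[0,0,2.3],"angular":[0,0,0]},{"hand":0,"travel":[0,0,2.3],"angular":[0,0,0]}]'
python3 feel.py; python3 -m creep '[{"hand":0,"travel":[0,0,0.1],"angular":[0,0,0]},{"hand":0,"travel":[0,0,0.15],"angular":[0,0,0]},{"hand":0,"travel":[0,0,0.15],"angular":[0,0,0]}]'; python3 feel.py
```

```text
clock: 27.1
eef_pos: [579.6, 157.2, 61.6]
tool_rot: [3.141, 0.0, 1.247]
force: [-0.4, -0.0, -0.4]
width: 9.2
t 27.25 pos [580.  157.3  62.1] turned deg -2.71 F [-0.2 -0.  -0.2] T [0.046 0.023 0.021] offs tool xy [313.65 -85.41  32.15]
clock: 27.55
eef_pos: [580.1, 157.4, 60.8]
tool_rot: [3.141, -0.001, 1.247]
force: [0.0, -0.2, -1.1]
width: 8.9
t 27.7 pos [580.1 157.4  60.8] turned deg -2.71 F [ 0.3 -0.2 -0.8] T [0.011 0.009 0.013] offs tool xy [313.74 -85.32  33.44]
```

```bash
python3 -m creep '[{"hand":0,"travel":[0,0,0.05],"angular":[0,0,0]},{"hand":0,"travel":[0,0,0.1],"angular":[0,0,0]},{"hand":0,"travel":[0,0,0.1],"angular":[0,0,0]}]' ; python3 feel.py; python3 -m creep '[{"hand":0,"travel":[0,0,0.05],"angular":[0,0,0]},{"hand":0,"travel":[0,0,0.1],"angular":[0,0,0]},{"hand":0,"travel":[0,0,0.1],"angular":[0,0,0]}]'; python3 feel.py
```

```text
clock: 28.0
eef_pos: [580.2, 157.4, 60.3]
tool_rot: [3.14, -0.001, 1.247]
force: [-1.6, -0.4, 4.1]
width: 9.1
t 28.15 pos [580.2 157.4  60.3] turned deg -2.71 F [-1.7  0.3  5.5] T [-0.089  0.332 -0.001] offs tool xy [313.8  -85.21  34.  ]
clock: 28.45
eef_pos: [580.2, 157.4, 60.3]
tool_rot: [3.14, -0.001, 1.247]
force: [-3.4, -0.6, 10.1]
width: 9.3
t 28.6 pos [580.3 157.5  60.3] turned deg -2.71 F [-2.1 -0.3  9.7] T [-0.153  0.574 -0.   ] offs tool xy [313.83 -85.22  34.09]
```

```bash
python3 -m creep '[{"hand":0.1,"travel":[0,0,-0.05],"angular":[0,0,0]},{"hand":0.2,"travel":[0,0,-0.05],"angular":[0,0,0]},{"hand":0.5,"travel":[0,0,-0.05],"angular":[0,0,0]},{"hand":0.5,"travel":[0,0,-0.05],"angular":[0,0,0]},{"hand":0.5,"travel":[0,0,-0.05],"angular":[0,0,0]},{"hand":0.5,"travel":[0,0,-0.05],"angular":[0,0,0]},{"hand":0.5,"travel":[0,0,-0.05],"angular":[0,0,0]},{"hand":0.5,"travel":[0,0,-0.05],"angular":[0,0,0]}]'
```

```text
clock: 29.4
eef_pos: [580.2, 157.5, 60.8]
tool_rot: [3.14, -0.001, 1.247]
force: [0.3, -0.6, -0.6]
width: 42.6
```

```bash
python3 -m creep '[{"hand":0.5,"travel":[0,0,-1],"angular":[0,0,0]},{"hand":0.5,"travel":[0,0,-3],"angular":[0,0,0]},{"hand":0.5,"travel":[0,0,-6],"angular":[0,0,0]},{"hand":0.5,"travel":[0,-2,-10],"angular":[0,0,0]},{"hand":0.5,"travel":[0,-2,-10],"angular":[0,0,0]},{"hand":0.5,"travel":[0,-2,-10],"angular":[0,0,0]},{"hand":0.5,"travel":[0,-2,-10],"angular":[0,0,0]}]'
python3 - <<'E'
from h import *
im=ctrl.get_image("wrist")
for t in ["key","key_grip","flake","chip","brush"]:
  for c in ("wrist","scene"):
    print(t,c,[(np.round(d["at"],1).tolist(),round(d["confidence"],2)) for d in ctrl.spot_point(c,t)[:1]])
c=project(im,[[579,157,45]])[0].astype(int);x0,y0=c[0]-75,c[1]-55
a=cv2.resize(im["frame"][y0:y0+115,x0:x0+150,::-1],(600,460),interpolation=cv2.INTER_CUBIC)
cv2.imwrite("pics/j.png",a)
E
```

```text
clock: 30.1
eef_pos: [560.9, 163.4, 160.3]
tool_rot: [3.14, -0.0, 1.247]
force: [-0.3, -0.3, -0.1]
width: 42.9
key wrist [([580.6, 160.6, 13.0], 0.82)]
key scene [([579.7, 158.5, 19.0], 0.56)]
key_grip wrist [([575.5, 153.9, 73.6], 0.78)]
key_grip scene [([579.5, 157.9, 80.6], 0.61)]
flake wrist [([588.3, 218.7, 0.7], 0.9)]
flake scene [([593.1, 219.0, 0.7], 0.54)]
chip wrist []
chip scene [([522.9, -97.9, 71.0], 0.58)]
brush wrist [([577.4, 4.6, 5.0], 0.73)]
brush scene [([575.6, 4.5, 1.4], 0.61)]
```

View pics/j.png

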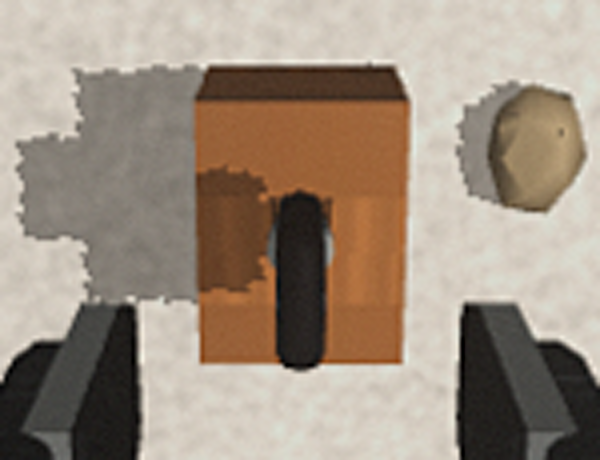

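```bash
python3 -c "
from cell import ctrl
print(ctrl.finish_job())"
```

```text
the job is handed in; nothing more can be done
None
```

The whole job is done and handed in at about 30 s of the 72 s allowed; no verdict is reported, so the result rests on my own checks.

**Lock:** The key went in with almost no force, tip about 21 mm down. Turning clockwise, it met the bolt at about 60°. From about 82° the side force rose steadily from about 2 N to 4.6 N, and the torque about the axis reached about 0.065 N m. I took that as the stop and went no further than 88° on the tool. I then turned it home and pulled it out freely.

**Stand:** The key touched the floor of the stand at the same tool height as when I picked it up (60.3 mm), pressing with up to 10 N before I let go. The last wrist picture shows it upright and centred, with the gripper clear of it. The flake beside the stand looks undisturbed.

**Less certain:**
- **Bolt position:** I inferred it from the feel of the stop, since it cannot be seen.
- **After turning home:** the tool sat 1.3 mm off, with about 1.5 N of side force. I corrected this before pulling the key out.
- **Chip and brush:** my last scene-camera check of them reused the starting picture, because I took no new one, so it proves nothing. The brush was found again in the last wrist picture, within about 4 mm of its starting estimate. The chip was not in that view. Nothing was felt touching either.

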